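# Lid strut check on the tube incubator

### The arm

A 6-joint arm with a two-finger parallel gripper is mounted at the origin on the work surface; the furniture and walls round the work are solid. World frame = base frame: x ahead of the robot, y to its left, z up, the work surface at z = 0. Lengths are in mm, angles in rad, forces in N, time in s.
With the tool pointing down it reaches from about 325 to 900 mm from the base axis. Payload 3.5 kg.
Tool frame: the origin (TCP) lies midway between the tips of the shut fingers; the grasp point (between the pads) lies 19 mm behind it; x points along the fingers, y is the direction in which the jaws open and shut, and the axes are right-handed (so a half turn about x gives the same grasp; the last joint's range is limited). The gripper opens to 85 mm and grips with 20 to 120 N. Pads are 22 mm wide; open, the fingers measure 114 mm over their backs; the gripper's body (76 mm by 85 mm) begins 54 mm behind the grasp point. The pads swing forward as they close: fully open they stand 13 mm farther back than shut.
Start: joints at [-1.218, 0.276, -0.026, 1.268, 0, 1.467], TCP at [275.101, -561.196, 231.313] pointing down, gripper open.
Joint ranges: [-3.12, 3.12], [-0.85, 1.88], [-1.08, 1.24], [-1.95, 2.15], [-1.57, 1.53], [-3.14, 3.14]. Speed limits (rad/s): [2.57, 2.57, 3.14, 3.14, 3.14, 3.14].

### API

Orientations are given as a rotation vector (axis times angle).
In Python, from cell import r, camera, camera_params gives the robot as it stands.
- The arm moves only by the tool carry_out, never from a script. Its argument "commands" is a list that holds one entry, the list of rows, each a list of 4 numbers: the shift along the tool's x, y, z in mm, then the turn about the tool's x in rad. A call has 1 to 10 rows; each row is the pose to reach, as a shift and turn from the pose commanded when the call began, along the tool's axes at that moment; what a row does not reach only later rows make up. A row lasts 1/10 s, in which the tool goes at most 50 mm and 8.59 degrees, less where a joint would pass 70% of its speed; a pose out of reach is approached as far as the arm can. A call with a gripper value outside its range is refused whole. "hand" is the closure in counts, from 0 (fully open) to 255 (shut), set as the call begins (left out, the last holds). The fingers move at their own pace and stop on an object; "newtons" is the grip in N (left out, the last holds). Time passes only in rows, so rows that repeat a pose let the fingers close. It gives the time, the measured TCP pose, the force and the opening at its end, in the units of the state.
- r.observe(): the state, without advancing time (a new reading comes with each control period).
- camera(name): name is "scene" or "side" or "wrist"; returns the picture (384x512x3 uint8, red, green, blue); there is no depth.
- camera_params(name): a dict with "K" (3x3 intrinsics, pixels), "dist_coeffs" ([k1, k2, p1, p2, k3] as OpenCV has them; the pictures are not rectified), "pose" (4x4, takes a point from camera to world coordinates). Camera axes: x right, y down, z forward; pixel columns grow to the right and rows downward; lengths in mm; the calibration is good to about 2 mm. A picture is of the moment at which its call begins: read the wrist's pose just before it. camera_params takes no time and is no camera call; for the wrist camera it gives the pose at the moment of the call.
- r.finish_job(): hands the job in, once; it reports no verdict.
The state is a dict: "time_s": time; "joint_pos": joint angles; "joint_vel": joint speeds; "tau": joint torques, N m; "position": TCP position; "tool_rot": TCP orientation; "wrist_force": force on the tool from outside, world axes, zero at the start; "wrist_torque": the same for the moment, N m; "grip_width": finger opening in mm.
Only numpy, scipy, OpenCV 4.12 (cv2) and the standard library are available. Lean on these libraries where they do the work, as an engineer would, in place of code of your own. Each camera call takes 0.05 s, during which the arm holds its last target.

### The job

The gas strut of the tube incubator's lid is due for its check: on the keypad press the padlock key, then the square stop key, then the open-lid key, each right down and let up again before the next, without pressing the triangle start key, so that the lid pops up. Then take the lid by its front tab and raise it past its balance point, where the strut takes over, keeping hold of it so that it does not spring up to its stop, and bring it back to a few degrees below the balance point. Finish there, still holding the lid steady in the gripper so that it neither opens nor falls shut: do not let go at the end, and leave everything else on the bench alone.

Things in the scene. Friction and masses are not known exactly. Their poses are not given: they have to be found in the camera images.
- incubator: Tube incubator, a white bench box 116 deep (x), 220 wide (y), 85 mm tall to its deck, fixed to the bench. Origin: centre of its underside; its front faces its own -x, its left is +y. The lid (138 wide, 26 thick, top at 113 mm) covers the left part, y -30 to +108 mm; the deck right of it has a display and four keys in a 2 by 2 square. A gas strut stands on its left flank.
- lid (a joint): Lid angle about the hinge at its back, rad: 0 closed, grows as the front rises, 1.2 open stop. Latched at 0.005 until the lid key frees it; then it pops up and rests at 0.12. BALANCE POINT at 0.70 (40 deg): below it the lid falls shut (2.6 N at the tab near closed, 0.7 N at 0.55, nothing at 0.70); above it the damped strut pushes it open, harder with the angle. Let go, it takes 1 to 2 s.
- lid_tab (a point): Centre of the grip tab: grey tongue at the middle of the lid's front face, level with its underside; 28 wide (y), 11 thick (z), 39 mm long; this point is 22 mm before that face, 130 mm from the hinge axis, 93 mm over the bench when closed (110 popped, 177 at balance). Axes turn with the lid: x to the hinge, y left along it, z up. The lid rises 19 mm over it behind; nothing is below.
- lid_hinge (a point): Middle of the lid's hinge axis, at the back of the lid 93 mm over the bench; the axis runs along the incubator's y. Tab and hinge points have the same y in the incubator's frame.
- key_lock_top (a point): Centre of the top face of the padlock key, far left (left column, farther from the incubator's front) of the four; black square cap 20 mm wide, standing 9 mm over the deck, neighbours 36 mm away centre to centre; white padlock sign on it. It wakes the locked keypad. Pressed straight down.
- key_lock (a joint): How far the padlock key is pressed, m: 0 up, 0.005 fully down (about 4 N), springs back.
- key_stop_top (a point): Centre of the top face of the square key, near left of the four; black square cap 20 mm wide, standing 9 mm over the deck, neighbours 36 mm away centre to centre; white square sign on it. It stops the run. Pressed straight down.
- key_stop (a joint): How far the square key is pressed, m: 0 up, 0.005 fully down (about 4 N), springs back.
- key_lid_top (a point): Centre of the top face of the open-lid key, near right of the four; black square cap 20 mm wide, standing 9 mm over the deck, neighbours 36 mm away centre to centre; white open-lid sign on it. It works the lid latch directly: it is let go when the key is about 2 to 3 mm down, and the lid pops up. Pressed straight down.
- key_lid (a joint): How far the open-lid key is pressed, m: 0 up, 0.005 fully down (about 4 N), springs back.
- key_start_top (a point): Centre of the top face of the triangle key, far right of the four; black square cap 20 mm wide, standing 9 mm over the deck, neighbours 36 mm away centre to centre; white triangle sign on it. It starts a run; to be left alone. Pressed straight down.
- key_start (a joint): How far the triangle key is pressed, m: 0 up, 0.005 fully down (about 4 N), springs back.
- stain_a: Bystander: brown bottle with a white cap, 48 mm wide, 113 mm tall, at the back, left of the incubator. Origin at its underside. To be left alone.
- oil_bottle: Bystander: small brown bottle with a black cap, 31 mm wide, 73 mm tall, to the right of the incubator. Origin at its underside. To be left alone.
- sample_cup: Bystander: plastic cup with a white lid, 66 mm wide, 66 mm tall, to the right of the incubator. Origin at its underside. To be left alone.

How it is judged:
By the outcome, as a careful person would: the job done as asked, in the order asked, and still so for the second after the job is handed in, while the arm keeps its last pose, push and grip.
It also fails if it takes over 51 s, if anything falls off the work surface, if the arm or the gripper's body presses on something with over 40 N, if the wrist force passes 120 N, or if a joint passes its speed limit or range.

## Working session

There is one attempt and no reset: what is moved stays moved. The work goes in short steps, Python scripts to look and compute and a tool call to move; the robot and the scene stay as the last step left them, time stands still between calls to the robot, and variables do not carry over. Pictures are saved under pics/ and viewed, and the job is handed in when it is done.

Besides the shell and the picture viewer there is one more tool, called after ">>>" as name([rows], argument=value, ...), one row to a line, values as JSON. carry_out: Moves the arm, as the interface text tells. Its arguments: {"type":"object","properties":{"commands":{"type":"array"},"hand":{"type":"number"},"newtons":{"type":"number"}},"required":["commands"]}

```bash
ls; mkdir -p pics; python3 - <<'E'
from cell import r, camera, camera_params
import cv2, numpy as np
np.set_printoptions(precision=3,suppress=True)
s=r.observe(); print({k:np.round(v,3) for k,v in s.items()})
for n in ["scene","side","wrist"]:
    p=camera_params(n); print(n,np.array(p["K"]).tolist(),p["dist_coeffs"]); print(np.array(p["pose"]))
    im=camera(n); cv2.imwrite(f"pics/{n}0.png",cv2.cvtColor(im,cv2.COLOR_RGB2BGR))
E
```

```text
pics
{'time_s': np.float64(0.0), 'joint_pos': array([-1.218,  0.277, -0.028,  1.268,  0.   ,  1.467]), 'joint_vel': array([ 0.001,  0.001, -0.002, -0.001, -0.001,  0.001]), 'tau': array([  0.002, -44.551,  29.52 ,   0.016,  -0.   ,  -0.   ]), 'position': array([ 274.822, -560.453,  230.138]), 'tool_rot': array([ 1.969,  0.459, -1.969]), 'wrist_force': array([ 0.195, -0.596,  0.248]), 'wrist_torque': array([-0.07 ,  0.002, -0.003]), 'grip_width': np.float64(85.624)}
scene [[412.194373112006, 0.0, 257.25165155698716], [0.0, 412.194373112006, 189.6439390965661], [0.0, 0.0, 1.0]] [-0.064  0.     0.     0.     0.   ]
[[    0.875    -0.192     0.444    -8.799]
 [   -0.484    -0.352     0.801 -1052.89 ]
 [    0.003    -0.916    -0.4     535.885]
 [    0.        0.        0.        1.   ]]
side [[377.69132151909616, 0.0, 259.44622961509907], [0.0, 377.69132151909616, 192.82209745014038], [0.0, 0.0, 1.0]] [-0.064  0.     0.     0.     0.   ]
[[   0.921   -0.185    0.341  127.39 ]
 [  -0.388   -0.422    0.819 -993.363]
 [  -0.008   -0.887   -0.461  555.098]
 [   0.       0.       0.       1.   ]]
wrist [[273.1334261141723, 0.0, 259.9165740906857], [0.0, 273.1334261141723, 184.44721283855054], [0.0, 0.0, 1.0]] [0.016 0.    0.    0.    0.   ]
[[   0.439   -0.862   -0.254  338.951]
 [  -0.898   -0.422   -0.12  -527.87 ]
 [  -0.003    0.281   -0.96   374.88 ]
 [   0.       0.       0.       1.   ]]
```

View pics/scene0.png

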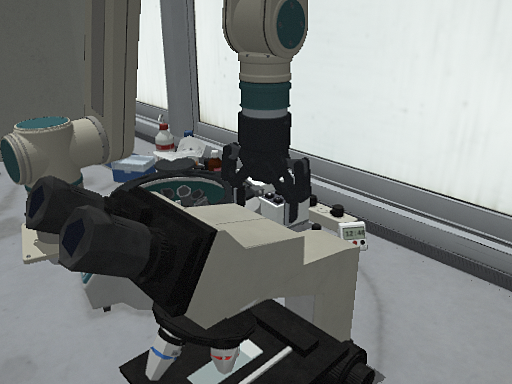

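View pics/side0.png

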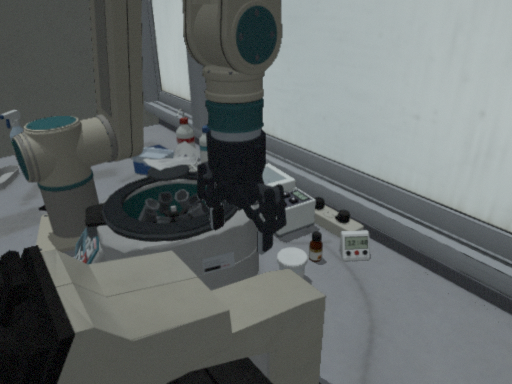

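View pics/wrist0.png

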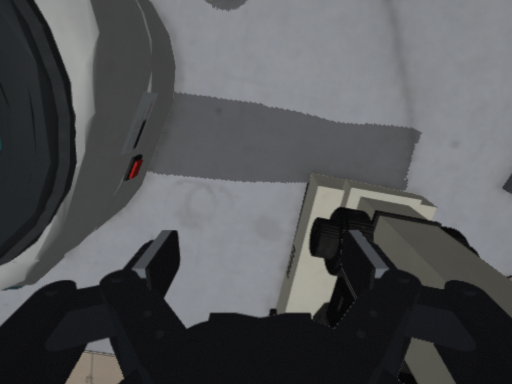

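The arm hides the incubator: in the scene view it sits behind the gripper, about (290,205), and in the side view at about (285,200). I'll get a rough fix, then move the arm aside.

```bash
cat > h.py <<'E'
import cv2, numpy as np
from scipy.spatial.transform import Rotation as R
np.set_printoptions(precision=2,suppress=True)
def ray(p,uv):
    K=np.array(p["K"]);d=np.array(p["dist_coeffs"]);P=np.array(p["pose"])
    n=cv2.undistortPoints(np.array(uv,float).reshape(-1,1,2),K,d).reshape(-1,2)
    D=np.c_[n,np.ones(len(n))]@P[:3,:3].T
    return P[:3,3],D
def onz(p,uv,z):
    o,D=ray(p,uv); return o+D*((z-o[2])/D[:,2])[:,None]
def proj(p,X):
    P=np.linalg.inv(np.array(p["pose"])); rv=cv2.Rodrigues(P[:3,:3])[0]
    return cv2.projectPoints(np.array(X,float).reshape(-1,1,3),rv,P[:3,3],np.array(p["K"]),np.array(p["dist_coeffs"]))[0].reshape(-1,2)
def tri(ps,uvs):
    A=np.zeros((3,3));b=np.zeros(3)
    for p,uv in zip(ps,uvs):
        o,D=ray(p,[uv]);d=D[0]/np.linalg.norm(D[0]);M=np.eye(3)-np.outer(d,d);A+=M;b+=M@o
    return np.linalg.solve(A,b)
E
python3 - <<'E'
from cell import *
from h import *
s=r.observe(); print(R.from_rotvec(s["tool_rot"]).as_matrix())
p=camera_params("side"); print(onz(p,[[295,200],[280,228],[318,222],[262,170]],85)); print(onz(p,[[315,260],[291,258]],66))
for n in ["scene","side"]:
    im=cv2.imread(f"pics/{n}0.png"); c=im[130:290,180:400]; cv2.imwrite(f"pics/{n}0z.png",cv2.resize(c,None,fx=3.5,fy=3.5,interpolation=cv2.INTER_CUBIC))
E
```

```text
[[-0.    0.44 -0.9 ]
 [ 0.   -0.9  -0.44]
 [-1.   -0.   -0.  ]]
[[ 544.67 -232.45   85.  ]
 [ 450.89 -337.83   85.  ]
 [ 543.88 -350.26   85.  ]
 [ 541.62  -21.57   85.  ]]
[[ 477.72 -452.2    66.  ]
 [ 434.8  -425.9    66.  ]]
```

View pics/side0z.png

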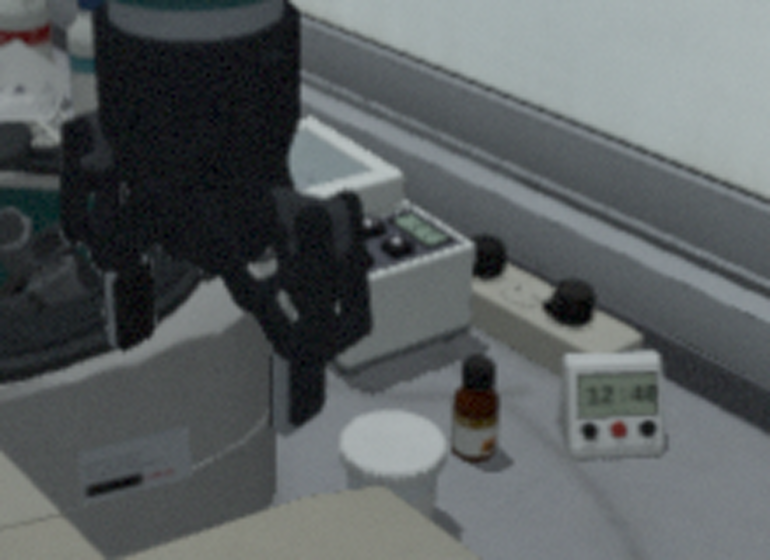

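```bash
python3 - <<'E'
from cell import *
from h import *
p=camera_params("side"); print(onz(p,[[315.4,198.6]],85)); print(onz(p,[[277,236],[314.5,223]],0))
E
```

```text
[[ 597.19 -247.12   85.  ]]
[[ 485.55 -250.92    0.  ]
 [ 607.65 -234.61    0.  ]]
```

Incubator is near (540,-135), yaw small. Moving up and over to look with the wrist camera.

>>> carry_out([
  [[-40,0,0,0],[-80,-15,-20,0.05],[-110,-50,-60,0.1],[-110,-85,-105,0.2],[-110,-120,-150,0.3],[-110,-155,-195,0.4],[-110,-185,-240,0.45],[-100,-210,-285,0.45],[-70,-230,-325,0.45],[-30,-230,-325,0.45]],
], hand=255, newtons=30)

```text
time_s: 1.15
position: [464.6, -217.0, 277.0]
tool_rot: [2.224, 0.005, -2.206]
wrist_force: [0.9, -1.6, -0.2]
grip_width: 0.0
```

```bash
python3 - <<'E'
from cell import *
from h import *
s=r.observe(); print(s["time_s"],s["position"],s["joint_vel"],s["grip_width"])
print(R.from_rotvec(s["tool_rot"]).as_matrix())
import pickle
ps={}
for n in ["wrist","scene","side"]:
    ps[n]=camera_params(n)
    im=camera(n)[:,:,::-1]; cv2.imwrite(f"pics/{n}1.png",im)
pickle.dump(ps,open("p1.pkl","wb"))
E
```

```text
1.15 [ 464.62 -217.01  276.96] [ 0.51  0.25 -0.71 -0.91 -0.02  0.51] 0.029340810141230432
[[ 0.01  0.01 -1.  ]
 [-0.   -1.   -0.01]
 [-1.    0.   -0.01]]
```

View pics/wrist1.png

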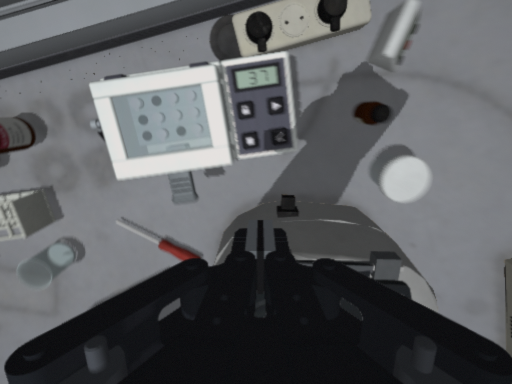

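View pics/side1.png

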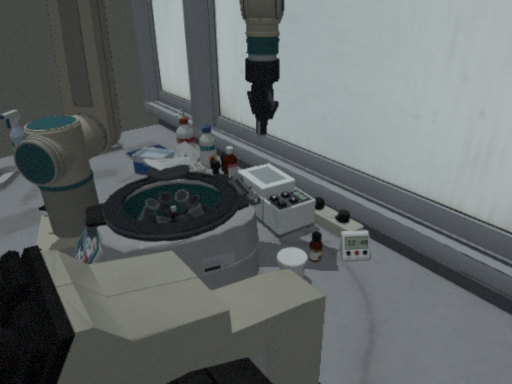

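View pics/scene1.png

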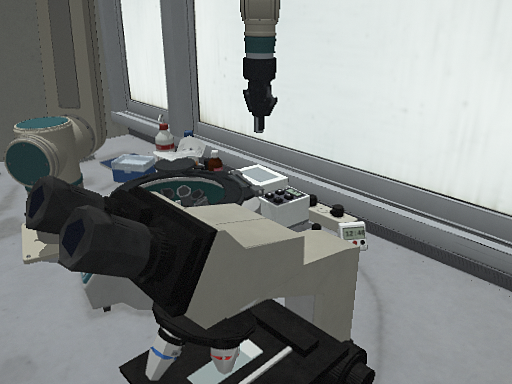

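The wrist view shows the keypad: padlock (246,108), triangle (277,104), square (250,140), lid key (282,136), the tab at (182,187). The arm was still moving, so I'll take a settled picture and measure there.

```bash
python3 - <<'E'
from cell import *
from h import *
import pickle
s=r.observe(); print(s["time_s"],s["position"],s["joint_vel"],s["wrist_force"])
p=camera_params("wrist"); im=camera("wrist")[:,:,::-1].copy()
pickle.dump(p,open("p2.pkl","wb")); cv2.imwrite("pics/wrist2.png",im)
c=im[0:260,70:310]; cv2.imwrite("pics/wrist2z.png",cv2.resize(c[20:220],None,fx=3,fy=3,interpolation=cv2.INTER_CUBIC))
print(p["pose"])
E
```

```text
1.3 [ 459.06 -215.3   270.31] [-0.05 -0.02  0.1   0.01 -0.01 -0.01] [0.33 0.01 1.16]
[[   0.01   -0.96   -0.29  531.34]
 [  -1.     -0.01    0.   -213.74]
 [  -0.01    0.29   -0.96  414.44]
 [   0.      0.      0.      1.  ]]
```

View pics/wrist2z.png

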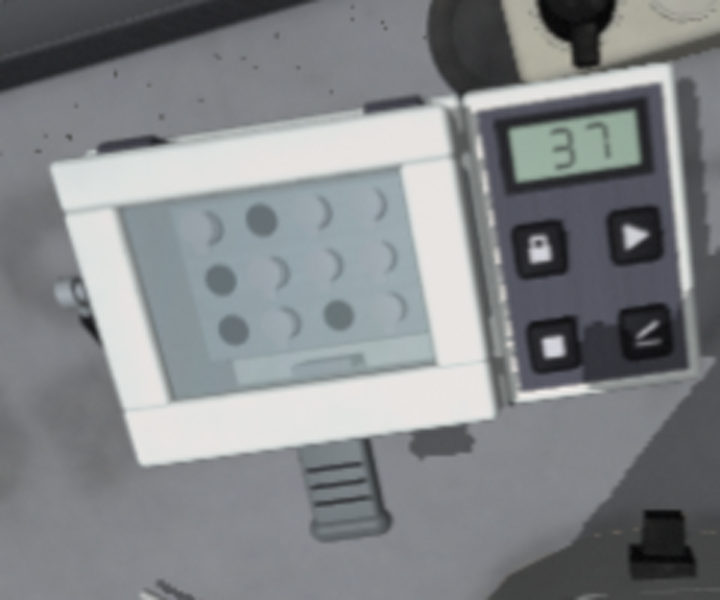

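```bash
python3 - <<'E'
from cell import *
from h import *
import pickle
p=pickle.load(open("p2.pkl","rb")); im=cv2.imread("pics/wrist2.png")
g=im.max(2); 
sg={"lock":(540,249),"start":(635,236),"stop":(554,346),"lid":(646,333)}
uv={}
for k,(X,Y) in sg.items():
    u,v=70+X/3,20+Y/3; print(k,(u,v))
    w=g[int(v)-13:int(v)+14,int(u)-13:int(u)+14]
    if k=="lid": print(w)
    m=(w<45).astype(np.uint8); m=cv2.morphologyEx(m,cv2.MORPH_CLOSE,np.ones((9,9)))
    n,l,st,c=cv2.connectedComponentsWithStats(m); i=l[13,13]; print(i,st[i],c[i]+[int(u)-13,int(v)-13]); uv[k]=c[i]+[int(u)-13,int(v)-13]
    print(onz(p,[(u,v)],94))
E
```

```text
lock (250.0, 103.0)
0 [  0   0  27  27 464] [250.27 104.12]
[[ 530.31 -200.92   94.  ]]
start (281.66666666666663, 98.66666666666667)
1 [  5   0  22  27 386] [282.33  98.23]
[[ 535.21 -236.32   94.  ]]
stop (254.66666666666666, 135.33333333333331)
0 [  0   0  27  27 487] [252.96 135.79]
[[ 494.43 -206.25   94.  ]]
lid (285.33333333333337, 131.0)
[[ 97  96  95  94  96  96  94  93  93  93  95  95  95  94  94  94  94  95
   95  95  95  96  96  95 105 148 171]
 [ 97  97  95  94  95  95  95  94  93  93  94  95  95  94  94  94  94  95
   95  96  96  96  96  95 102 130 150]
 [ 98  97  95  94  95  95  95  93  93  93  94  95  94  92  88  87  86  87
   87  89  92  95  96  95  95 110 135]
 [ 97  96  96  95  94  95  93  89  88  87  87  86  84  72  57  51  46  41
   43  55  76  91  96  90  84 102 134]
 [ 97  97  96  94  90  87  77  66  60  52  45  40  35  29  24  25  24  24
   24  35  59  82  93  88  79  97 132]
 [ 97  97  96  91  71  44  30  27  25  25  24  26  25  25  27  27  29  29
   30  29  38  64  86  81  69  90 130]
 [ 98  97  96  86  58  28  26  29  33  32  32  33  34  33  35  36  37  36

[... 1667 characters left out ...]
 24  28  31  34  37  40  45
   51  54  57  59  59  58  60  60  70]
 [ 59  59  58  60  57  56  53  47  42  43  43  50  54  55  56  57  57  56
   56  57  59  59  59  59  59  59  68]
 [ 60  60  59  59  57  58  58  57  57  56  55  56  57  59  58  59  58  58
   59  58  59  59  60  60  59  59  66]
 [ 59  58  57  59  58  58  58  59  59  57  58  58  58  58  58  58  58  59
   58  59  61  63  64  67  68  70  77]
 [ 59  59  60  59  58  58  57  58  59  58  57  58  59  59  61  64  66  68
   69  74  79  87  95 102 106 109 121]
 [ 60  60  60  59  59  58  59  62  64  65  67  69  76  80  86  96 103 107
  111 118 131 140 144 145 146 147 148]]
1 [  0   0  27  27 393] [284.78 130.24]
[[ 499.69 -241.68   94.  ]]
```

```bash
python3 - <<'E'
from cell import *
from h import *
import pickle
p=pickle.load(open("p2.pkl","rb")); 
z=lambda L:[(70+X/3,20+Y/3) for X,Y in L]
f=onz(p,z([(143,466),(495,413),(52,165),(445,106)]),113);print("lid front L,R, back L,R",f)
y=f[0]-f[1];print(np.linalg.norm(y),np.arctan2(-y[0],y[1]))
yaw=0.144; ex=np.array([np.cos(yaw),np.sin(yaw),0]);ey=np.array([-ex[1],ex[0],0])
fm=(f[0]+f[1])/2; print("front mid",fm,"tab from lid",fm-22*ex, "hinge",fm-22*ex+130*ex)
t=onz(p,z([(312,535),(390,525),(309,485),(375,477),(306,465),(372,457)]),98.5);print(t)
print("tab mid",(t[2]+t[3])/2,np.linalg.norm(t[2]-t[3]),"end",(t[0]+t[1])/2)
d=onz(p,z([(695,375),(505,405),(673,65)]),85);print("deck FR,FL?,BR",d)
for k in [(540,249),(635,236),(554,346),(646,333)]:
  q=onz(p,z([k]),94)[0]-fm; print(k,q@ex,q@ey)
print(onz(p,[(290,205),(222,240),(310,205)],190), onz(p,[(290,205),(222,240)],100))
sd=pickle.load(open("p1.pkl","rb"))["side"]
E
python3 - <<'E'
import cv2
im=cv2.imread("pics/side1.png");c=im[100:280,160:380];cv2.imwrite("pics/side1z.png",cv2.resize(c,None,fx=3.3,fy=3.3,interpolation=cv2.INTER_CUBIC))
E
```

```text
lid front L,R, back L,R [[ 449.91  -50.73  113.  ]
 [ 471.67 -184.73  113.  ]
 [ 555.9   -35.32  113.  ]
 [ 575.89 -169.95  113.  ]]
135.7516179925152 0.16096733069889196
front mid [ 460.79 -117.73  113.  ] tab from lid [ 439.02 -120.89  113.  ] hinge [ 567.67 -102.23  113.  ]
[[ 417.46 -107.58   98.5 ]
 [ 422.08 -139.69   98.5 ]
 [ 438.75 -108.13   98.5 ]
 [ 442.35 -134.81   98.5 ]
 [ 447.05 -107.63   98.5 ]
 [ 450.59 -134.12   98.5 ]]
tab mid [ 440.55 -121.47   98.5 ] 26.91590561190417 end [ 419.77 -123.63   98.5 ]
deck FR,FL?,BR [[ 482.33 -262.72   85.  ]
 [ 469.47 -186.16   85.  ]
 [ 594.08 -248.79   85.  ]]
(540, 249) 56.860979102915714 -92.30859891262897
(635, 236) 56.63353575606338 -128.04338461975323
(554, 346) 20.591747734125818 -92.4292308396062
(646, 333) 20.706213695309938 -128.24831893169508
[[ 445.22 -239.64  190.  ]
 [ 410.45 -178.87  190.  ]
 [ 445.4  -257.15  190.  ]] [[ 410.69 -250.02  100.  ]
 [ 361.97 -164.89  100.  ]]
```

View pics/side1z.png

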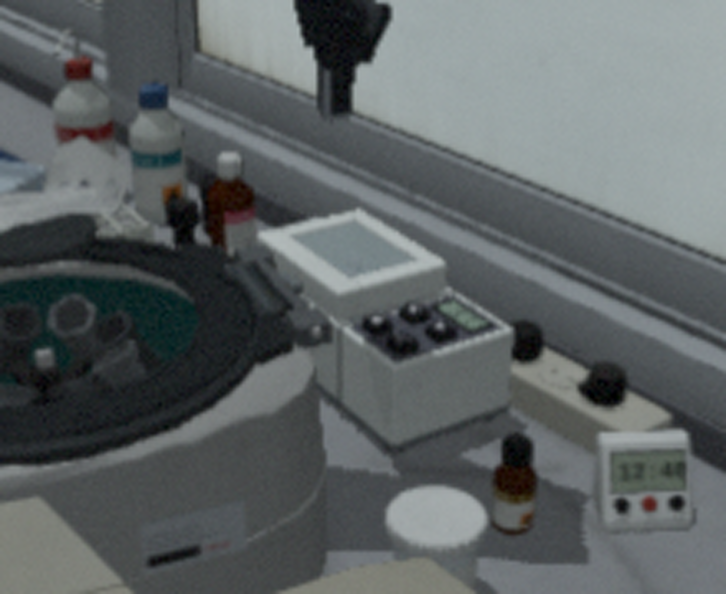

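```bash
python3 - <<'E'
from cell import *
from h import *
import pickle
p=pickle.load(open("p2.pkl","rb")); P1=pickle.load(open("p1.pkl","rb"));sd=P1["side"]
q=lambda X,Y:(160+X/3.3,100+Y/3.3)
z=lambda X,Y:(70+X/3,20+Y/3)
for n,a,b in [("stop",(554,346),(377,322)),("lock",(540,249),(413,311)),("lid",(646,333),(402,344)),("start",(635,236),(441,328)),("pawl",(663,545),(316,330)),("lidFR",(495,413),(345,293)),("lidBR",(445,106),(444,262)),("lidBL",(52,165),(358,210)),("lidFL",(143,466),(262,233))]:
    X=tri([p,sd],[z(*a),q(*b)]); print(n,X, proj(p,X)-z(*a), proj(sd,X)-q(*b))
E
```

```text
stop [ 495.33 -206.87   90.46] [[ 0.6  -1.12]] [[-0.56 -0.08]]
lock [ 530.84 -201.04   89.79] [[ 0.25 -0.5 ]] [[-0.23 -0.01]]
lid [ 500.15 -242.79   87.74] [[ 0.51 -0.93]] [[-0.48 -0.04]]
start [ 536.47 -237.17   90.91] [[ 0.59 -1.13]] [[-0.53  0.  ]]
pawl [ 424.98 -249.77  120.55] [[ 1.08 -1.9 ]] [[-0.99 -0.28]]
lidFR [ 474.55 -186.4   111.59] [[ 1.56 -2.76]] [[-1.32 -0.33]]
lidBR [ 575.75 -169.46  111.02] [[-0.19  0.46]] [[ 0.17 -0.01]]
lidBL [557.1  -33.02 108.12] [[ 0.43 -0.82]] [[-0.31 -0.08]]
lidFL [453.54 -54.15 114.2 ] [[ 2.05 -2.8 ]] [[-1.17 -0.63]]
```

```bash
python3 - <<'E'
from cell import *
from h import *
s=r.observe(); print(s["time_s"],s["position"],s["joint_pos"],s["joint_vel"],s["wrist_force"])
M=R.from_rotvec(s["tool_rot"]).as_matrix();print(M)
c=[275.101,-561.196,231.313]
M0=np.array([[0,.4387,-.8986],[0,-.8986,-.4387],[-1,0,0]])
print(c+M0@[-30,-230,-325])
for n,t in dict(lock=(530.5,-201.5,94),stop=(495,-207,94),lid=(500,-242,94),tab=(440,-121.5,93)).items(): print(n,M.T@(np.array(t)-s["position"]))
E
```

```text
1.35 [ 460.24 -217.32  272.8 ] [-0.57  0.05 -0.21  1.32 -0.    2.57] [-0.03 -0.02  0.07  0.   -0.   -0.  ] [-0.17 -0.26  0.88]
[[-0.    0.01 -1.  ]
 [ 0.   -1.   -0.01]
 [-1.   -0.    0.  ]]
[ 466.25 -211.94  261.31]
lock [178.62 -15.08 -70.9 ]
stop [178.71  -9.84 -35.36]
lid [178.66  25.2  -40.1 ]
tab [179.98 -95.74  19.  ]
```

>>> carry_out([
  [[30,-5,-30,-0.06],[65,-15,-70,-0.14],[105,-15,-71,-0.14],[135,-15,-71,-0.14],[143,-15,-71,-0.14],[143,-15,-71,-0.14],[143,-15,-71,-0.14]],
])

```text
time_s: 2.05
position: [533.5, -204.6, 133.6]
tool_rot: [2.149, 0.153, -2.141]
wrist_force: [-1.1, 0.2, -0.0]
grip_width: 0.2
```

```bash
cat > st.py <<'E'
from cell import *
from h import *
def st(ts={}):
    s=r.observe(); print(round(s["time_s"],2),s["position"],s["joint_vel"],s["wrist_force"],s["grip_width"],s["joint_pos"][5])
    M=R.from_rotvec(s["tool_rot"]).as_matrix(); print("yaw",np.arctan2(-M[1,2],-M[0,2]),"tilt",M[2])
    for n,t in ts.items(): print(n,M.T@(np.array(t)-s["position"]))
E
python3 - <<'E'
from st import *
import pickle
st(dict(lock=(530.5,-201.5,94)))
p=camera_params("wrist"); im=camera("wrist")[:,:,::-1].copy(); cv2.imwrite("pics/wrist3.png",im); pickle.dump(p,open("p3.pkl","wb"))
st()
E
```

```text
2.05 [ 533.46 -204.64  133.6 ] [ 0.01 -0.01  0.01 -0.    0.   -0.  ] [-1.07  0.24 -0.04] 0.17360129081560113 2.5177865066344345
yaw 0.1444628085038379 tilt [-1.  0. -0.]
lock [39.59 -3.64  2.62]
2.1 [ 533.72 -204.57  133.93] [ 0.01 -0.   -0.   -0.   -0.   -0.  ] [-0.98 -0.51 -0.24] -0.24794074009477657 2.5177973572217893
yaw 0.1447397742117851 tilt [-1.  0. -0.]
```

View pics/wrist3.png

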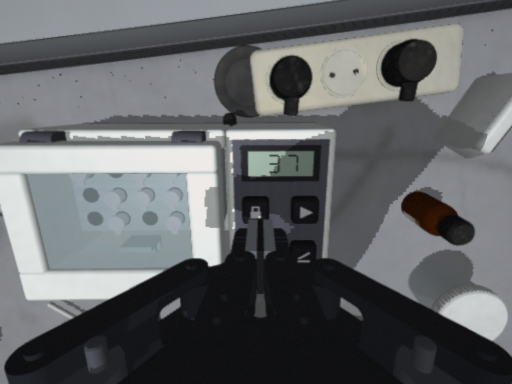

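The padlock key is at about (256,209) just ahead of the shut fingertip (260,220), the triangle at (305,210) and the lid key at (303,256). I'll recompute the positions from this view.

```bash
python3 - <<'E'
from st import *
import pickle
p=pickle.load(open("p3.pkl","rb")); im=cv2.imread("pics/wrist3.png")
cv2.imwrite("pics/wrist3z.png",cv2.resize(im[130:280,190:350],None,fx=4,fy=4,interpolation=cv2.INTER_CUBIC))
print(onz(p,[(255.5,209),(305,210),(303,256)],94))
print(proj(p,[(530.5,-201.5,94),(495,-207,94),(500,-242,94),(535.5,-236.5,94),(533.5,-204.6,134)]))
E
```

```text
[[ 531.95 -199.93   94.  ]
 [ 536.28 -235.43   94.  ]
 [ 499.31 -240.93   94.  ]]
[[257.38 211.15]
 [257.99 255.33]
 [304.55 255.38]
 [306.25 211.2 ]
 [262.88 232.73]]
```

View pics/wrist3z.png

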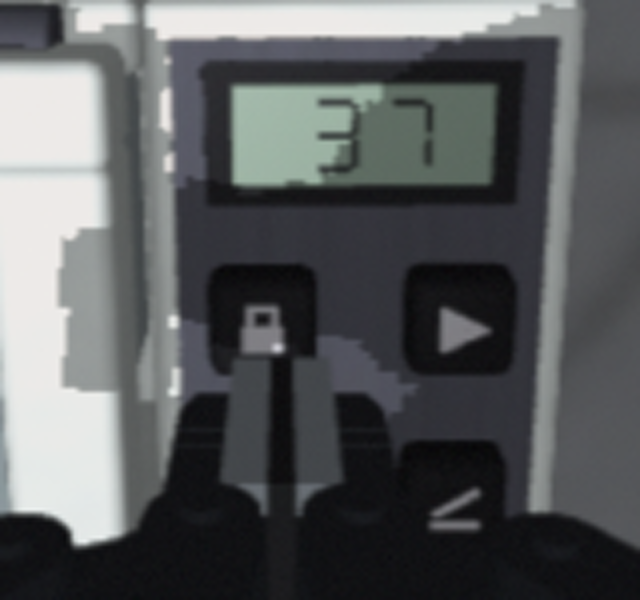

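>>> carry_out([
  [[20,-4,2,0],[34,-4,2,0],[40,-4,2,0],[43,-4,2,0],[45,-4,2,0],[45,-4,2,0],[45,-4,2,0]],
])

```text
time_s: 2.8
position: [529.4, -199.4, 88.9]
tool_rot: [2.145, 0.156, -2.145]
wrist_force: [-6.2, 2.6, 13.8]
grip_width: -0.0
```

```bash
python3 - <<'E'
from st import *
st(dict(lock=(531,-201,94)))
E
```

```text
2.8 [ 529.41 -199.43   88.86] [ 0. -0.  0. -0. -0.  0.] [-6.18  2.57 13.78] -0.029816133609335247 2.5215727322525185
yaw 0.14578024087941216 tilt [-1.  0. -0.]
lock [-5.14  1.79 -1.34]
```

Bottomed at z≈88.9 with 13.8 N. Releasing and moving to the square key.

>>> carry_out([
  [[-10,0,0,0],[-22,0,0,0],[-25,0,0,0],[-25,2,18,0],[-25,2,35,0],[-25,2,35,0],[-25,2,35,0]],
])

```text
time_s: 3.5
position: [495.4, -206.4, 111.1]
tool_rot: [2.147, 0.156, -2.145]
wrist_force: [0.7, 0.3, 0.4]
grip_width: 0.2
```

```bash
python3 - <<'E'
from st import *
st(dict(stop=(495.3,-206.5,94)))
import pickle
p=camera_params("wrist"); im=camera("wrist")[:,:,::-1].copy(); cv2.imwrite("pics/wrist4.png",im)
print(proj(p,[(530.5,-201.5,94),(495,-207,94),(500,-242,94),(535.5,-236.5,94)]))
E
```

```text
3.5 [ 495.4  -206.38  111.13] [ 0.01  0.01  0.02 -0.    0.   -0.  ] [0.73 0.26 0.38] 0.24507341944009897 2.4807969167591475
yaw 0.14539465514812966 tilt [-1.  0. -0.]
stop [17.13  0.1   0.13]
[[263.17 166.44]
 [263.52 221.17]
 [318.62 221.33]
 [321.63 166.57]]
```

View pics/wrist4.png

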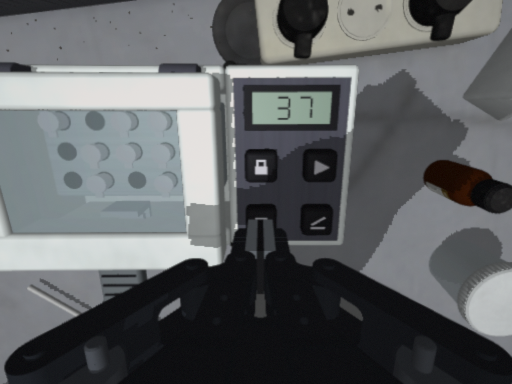

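The keys appear within 2 px of predictions (padlock (261,165), lid key (317,220)), and the tip is over the square key. Pressing it.

>>> carry_out([
  [[12,0,0,0],[17,0,0,0],[20,0,0,0],[22.5,0,0,0],[22.5,0,0,0],[22.5,0,0,0]],
])

```text
time_s: 4.15
position: [495.2, -206.0, 89.0]
tool_rot: [2.146, 0.157, -2.146]
wrist_force: [-0.7, 1.1, 6.2]
grip_width: -0.2
```

```bash
python3 - <<'E'
from st import *
st(dict(stop=(495.3,-206.5,94),lid=(500,-241.7,94)))
E
```

```text
4.15 [ 495.24 -206.01   89.04] [-0. -0. -0. -0. -0.  0.] [-0.66  1.07  6.19] -0.19476359991673095 2.4805046680442975
yaw 0.1460635717765269 tilt [-1. -0. -0.]
stop [-4.96  0.49  0.01]
lid [-4.97 36.    0.48]
```

>>> carry_out([
  [[1,0,0,0],[1,0,0,0],[-12,0,0,0],[-25,0,0,0],[-25,0,0,0],[-25,18,0,0],[-25,36,0,0],[-25,36,0,0],[-25,36,0,0]],
])

```text
time_s: 5.05
position: [500.0, -242.8, 112.9]
tool_rot: [2.146, 0.156, -2.148]
wrist_force: [-0.1, 0.5, -0.7]
grip_width: -0.2
```

```bash
python3 - <<'E'
from st import *
st(dict(lid=(500,-241.7,94)))
import pickle
p=camera_params("wrist"); im=camera("wrist")[:,:,::-1].copy(); cv2.imwrite("pics/wrist5.png",im)
print(proj(p,[(530.5,-201.5,94),(495,-207,94),(500,-242,94),(535.5,-236.5,94)]))
E
```

```text
5.05 [ 500.02 -242.76  112.9 ] [ 0.02 -0.01 -0.02  0.01  0.    0.  ] [-0.07  0.45 -0.65] -0.19778457544135844 2.4289808511187676
yaw 0.14421744845066475 tilt [-1. -0.  0.]
lid [18.9  -1.04 -0.15]
[[203.06 164.75]
 [206.9  219.08]
 [261.49 219.16]
 [260.95 164.85]]
```

View pics/wrist5.png

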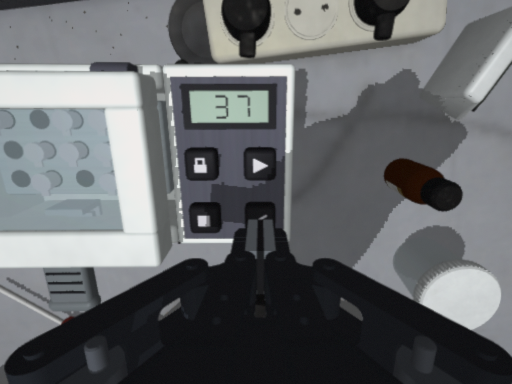

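The tip is over the lid key (261,216). The padlock (201,164) and square (204,217) keys match the predictions and are up again. Pressing the lid key.

>>> carry_out([
  [[13,-1,0,0],[19,-1,0,0],[22,-1,0,0],[25,-1,0,0],[25,-1,0,0],[25,-1,0,0]],
])

```text
time_s: 5.7
position: [499.3, -240.1, 89.0]
tool_rot: [2.144, 0.158, -2.148]
wrist_force: [-3.2, 1.2, 6.6]
grip_width: -0.4
```

```bash
python3 - <<'E'
from st import *
st(dict(lid=(500,-241.7,94)))
im=camera("wrist")[:,:,::-1].copy(); cv2.imwrite("pics/wrist6.png",im)
E
```

```text
5.7 [ 499.34 -240.11   88.97] [ 0.  0. -0. -0. -0.  0.] [-3.22  1.24  6.61] -0.40139733054136234 2.4304376243608705
yaw 0.14626484252945993 tilt [-1. -0.  0.]
lid [-5.03  1.66 -0.42]
```

View pics/wrist6.png

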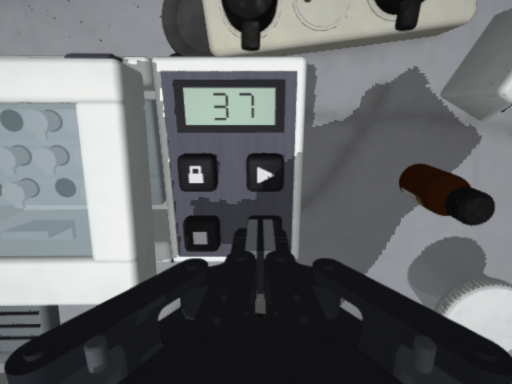

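>>> carry_out([
  [[1,0,0,0],[1,0,0,0],[-20,0,0,0],[-60,0,0,0],[-91,-30,10,0],[-91,-75,25,0],[-91,-115,38,0],[-91,-126,40,0],[-91,-126,40,0]],
])

```text
time_s: 6.65
position: [441.3, -120.5, 179.2]
tool_rot: [2.144, 0.159, -2.145]
wrist_force: [0.5, -1.2, -0.3]
grip_width: 0.0
```

```bash
python3 - <<'E'
from st import *
import pickle
st(dict(tab=(441,-121.5,110)))
P={}
for n in ["wrist","side","scene"]:
    P[n]=camera_params(n); im=camera(n)[:,:,::-1].copy(); cv2.imwrite(f"pics/{n}7.png",im)
im=cv2.imread("pics/side7.png")[100:280,160:380]; cv2.imwrite("pics/side7z.png",cv2.resize(im,None,fx=3.3,fy=3.3,interpolation=cv2.INTER_CUBIC))
pickle.dump(P,open("p7.pkl","wb"))
E
```

```text
6.65 [ 441.33 -120.54  179.21] [-0.03  0.03  0.05 -0.02 -0.01 -0.01] [ 0.47 -1.23 -0.27] 0.022478445874645224 2.585298327253165
yaw 0.14824678792111692 tilt [-1. -0.  0.]
tab [69.21  0.92  0.45]
```

View pics/wrist7.png

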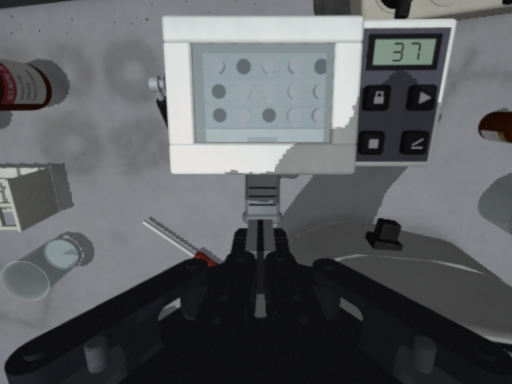

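View pics/side7z.png

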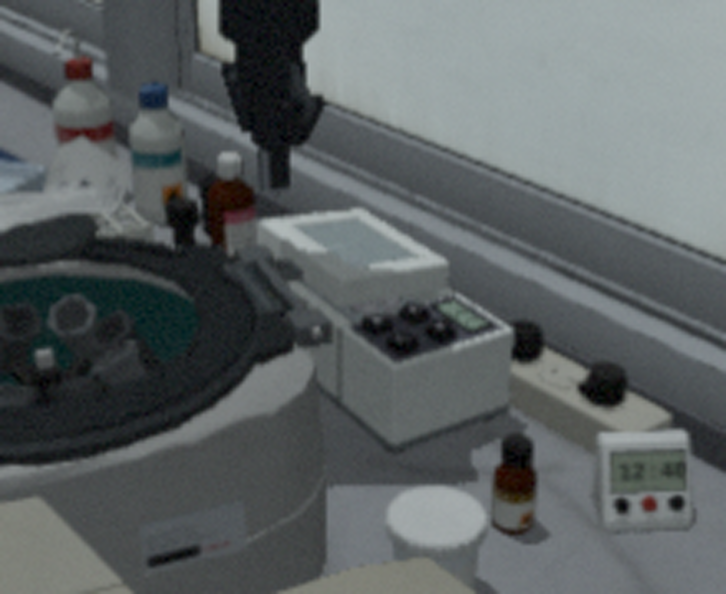

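The lid has popped: its front now stands higher, with the tab at (262,200) directly ahead of the fingertip. I'll zoom in to check the tab's sideways position.

```bash
python3 - <<'E'
from st import *
import pickle
P=pickle.load(open("p7.pkl","rb"));p=P["wrist"]; im=cv2.imread("pics/wrist7.png")
cv2.imwrite("pics/wrist7z.png",cv2.resize(im[140:270,190:340],None,fx=4,fy=4,interpolation=cv2.INTER_CUBIC))
g=im[:,:,:].max(2)
for v in (185,195,203,210): print(v,g[v,236:290])
E
```

```text
185 [142 141 141 141 140 139 140 138 129  96  68  69  75  78  77  77  78  77
  77  78  78  78  78  78  78  77  78  78  78  79  78  79  80  80  79  80
  78  79  79  78  76  71  66  90 122 137 139 138 139 140 139 138 139 139]
195 [139 138 139 138 139 138 138 138 126  93  68  67  66  56  49  50  49  50
  50  49  51  50  50  51  50  50  51  51  50  50  50  49  49  49  49  48
  49  50  49  53  64  67  66  93 124 136 138 138 137 138 138 138 137 138]
203 [139 139 138 138 139 138 139 138 134 114 104 115 124 109 102  98  92  99
 105 108 111 114 114 113 112 109 106 108 110 108 108 106 106  96  93  92
  86  82  74  71  79  83  80  96 123 135 137 136 138 137 138 137 137 136]
210 [139 138 139 139 139 139 140 138 131 110 101 114 127 135 135 136 135 135
 134 133 133 132 132 131 130 130 129 128 127 127 127 126 126 125 125 124
 124 123 122 121 113 101  89 106 128 137 137 136 134 127 105  87  85  86]
```

View pics/wrist7z.png

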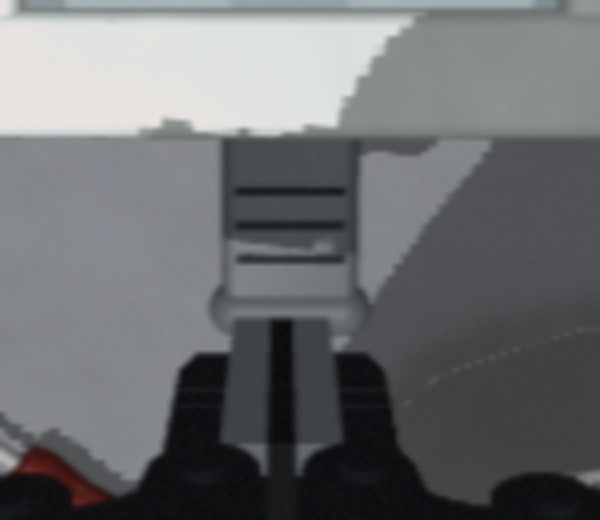

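```bash
python3 - <<'E'
from st import *
import pickle
P=pickle.load(open("p7.pkl","rb"));p=P["wrist"]
print(proj(p,[(441,-121.5,115.5)]))
L=onz(p,[(245,200),(279.2,200),(262.3,195),(262.3,222.5),(262.3,174)],115.5); print(L,np.linalg.norm(L[0]-L[1]))
print(onz(p,[(170,172),(357,172),(262,174)],132), onz(p,[(262,222.5)],107))
E
```

```text
[[263.32 197.4 ]]
[[ 436.62 -107.18  115.5 ]
 [ 440.69 -134.52  115.5 ]
 [ 442.89 -120.38  115.5 ]
 [ 419.15 -123.96  115.5 ]
 [ 460.1  -117.79  115.5 ]] 27.639991822559267
[[ 455.88  -50.98  132.  ]
 [ 475.67 -184.3   132.  ]
 [ 464.17 -116.84  132.  ]] [[ 415.33 -124.33  107.  ]]
```

The tab's straight part is measured at 27.6 mm wide, against 28 expected, with its centreline at x≈442, y≈-120.5. Opening the hand partly, descending and gripping.

>>> carry_out([
  [[10,0,-1,0],[20,0,-1,0],[25,0,-1,0],[25,0,-1,0],[25,0,-1,0],[45,0,-1,0],[65,0,-1,0],[80,0,-1,0],[85,0,-1,0],[85,0,-1,0]],
], hand=80)

```text
time_s: 7.8
position: [442.9, -121.7, 94.2]
tool_rot: [2.145, 0.157, -2.147]
wrist_force: [-0.2, 0.2, -0.5]
grip_width: 58.5
```

```bash
python3 - <<'E'
from st import *
import pickle
st(dict(tab=(442,-120.5,94)))
P={}
for n in ["wrist","side"]:
    P[n]=camera_params(n); im=camera(n)[:,:,::-1].copy(); cv2.imwrite(f"pics/{n}8.png",im)
pickle.dump(P,open("p8.pkl","wb"))
E
```

```text
7.8 [ 442.89 -121.73   94.19] [ 0.   -0.02  0.02  0.01  0.   -0.  ] [-0.19  0.17 -0.46] 58.525726588244446 2.586690346268948
yaw 0.14578235300701592 tilt [-1. -0.  0.]
tab [ 0.19 -1.34  0.7 ]
```

View pics/wrist8.png

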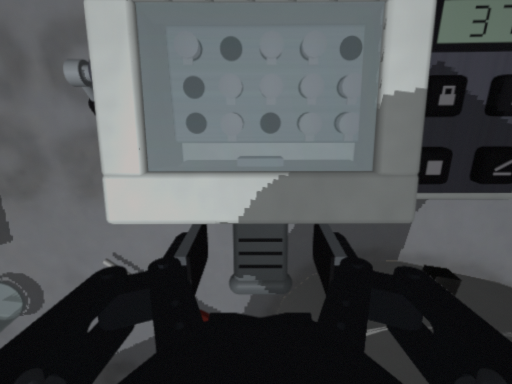

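The tab at u≈261 is centred between the open fingers (208 and 313). Closing.

>>> carry_out([
  [[0,0,0,0],[0,0,0,0],[0,0,0,0],[0,0,0,0],[0,0,0,0],[0,0,0,0]],
], hand=255, newtons=35)

```text
time_s: 8.5
position: [443.8, -121.7, 94.8]
tool_rot: [2.147, 0.158, -2.144]
wrist_force: [0.3, 2.2, 2.4]
grip_width: 27.0
```

```bash
python3 - <<'E'
from st import *
import pickle
st(dict(tab=(442,-120.5,94)))
P={}
for n in ["wrist","side"]:
    P[n]=camera_params(n); im=camera(n)[:,:,::-1].copy(); cv2.imwrite(f"pics/{n}9.png",im)
pickle.dump(P,open("p9.pkl","wb"))
E
```

```text
8.5 [ 443.78 -121.67   94.81] [-0.  0.  0. -0. -0.  0.] [0.35 2.22 2.45] 26.96213285419849 2.5866495221307058
yaw 0.1460700436410838 tilt [-1. -0. -0.]
tab [ 0.81 -1.41  1.6 ]
```

View pics/wrist9.png

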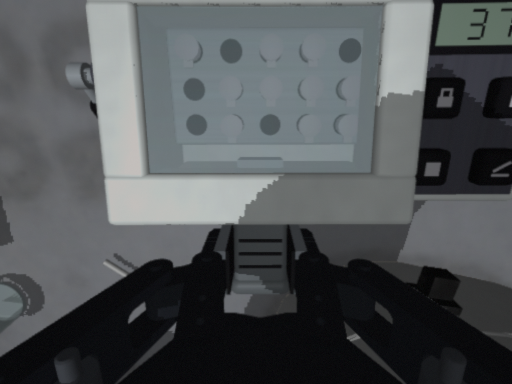

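Gripped: 27 mm wide, with the tab between the pads. The tool can only turn about its own axis, so I follow the hinge arc (radius ≈127 mm) and the pads pivot on the tab. First stage goes to about 0.5 rad.

>>> carry_out([
  [[-3,0,0,0],[-6,0,-1,0],[-9.5,0,-1.5,0],[-15.5,0,-3,0],[-21.5,0,-4.5,0],[-27.5,0,-7,0],[-33.5,0,-9,0],[-39.5,0,-12,0],[-45,0,-14.5,0],[-45,0,-14.5,0]],
])

```text
time_s: 9.6
position: [458.0, -119.5, 140.0]
tool_rot: [2.146, 0.158, -2.145]
wrist_force: [3.6, 2.2, -5.8]
grip_width: 27.1
```

```bash
python3 - <<'E'
from st import *
import pickle
st()
P={}
for n in ["wrist","side"]:
    P[n]=camera_params(n); im=camera(n)[:,:,::-1].copy(); cv2.imwrite(f"pics/{n}10.png",im)
pickle.dump(P,open("p10.pkl","wb"))
im=cv2.imread("pics/side10.png")[100:280,160:380]; cv2.imwrite("pics/side10z.png",cv2.resize(im,None,fx=3.3,fy=3.3,interpolation=cv2.INTER_CUBIC))
E
```

```text
9.6 [ 458.01 -119.51  139.97] [-0.    0.   -0.02 -0.02 -0.   -0.  ] [ 3.63  2.23 -5.81] 27.054624120396475 2.603055010552322
yaw 0.14615349546170175 tilt [-1. -0. -0.]
```

View pics/wrist10.png

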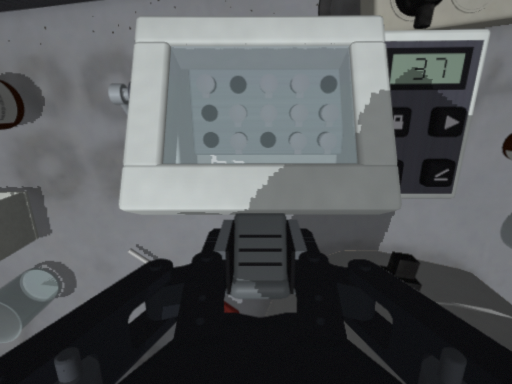

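View pics/side10z.png

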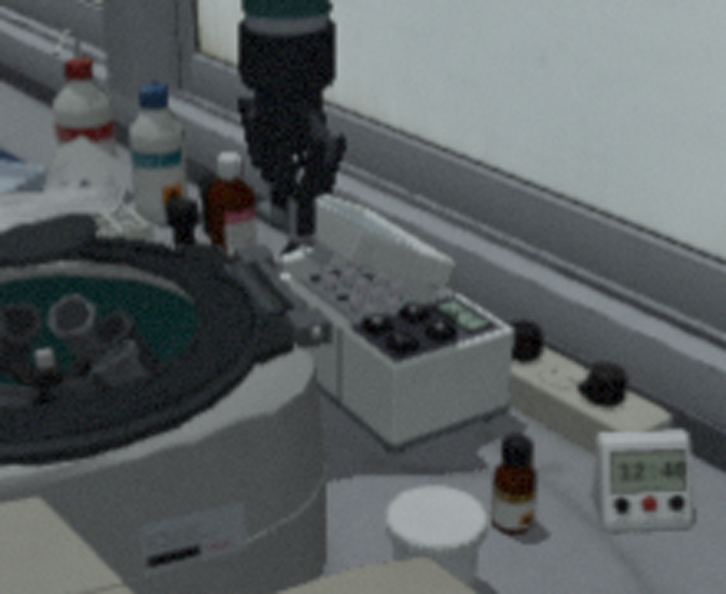

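The lid follows to about 0.5 rad, still held. Continuing past the balance point to about 0.78.

>>> carry_out([
  [[-3,0,-1.5,0],[-5.5,0,-3,0],[-11,0,-6.5,0],[-16,0,-10.5,0],[-21,0,-14.5,0],[-25.5,0,-18.5,0],[-28.5,0,-21,0],[-28.5,0,-21,0],[-28.5,0,-21,0]],
])

```text
time_s: 10.6
position: [478.5, -116.5, 168.1]
tool_rot: [2.146, 0.157, -2.145]
wrist_force: [3.5, 2.5, -5.4]
grip_width: 27.1
```

```bash
python3 - <<'E'
from st import *
import pickle
st()
P={}
for n in ["wrist","side"]:
    P[n]=camera_params(n); im=camera(n)[:,:,::-1].copy(); cv2.imwrite(f"pics/{n}11.png",im)
pickle.dump(P,open("p11.pkl","wb"))
im=cv2.imread("pics/side11.png")[100:280,160:380]; cv2.imwrite("pics/side11z.png",cv2.resize(im,None,fx=3.3,fy=3.3,interpolation=cv2.INTER_CUBIC))
E
```

```text
10.6 [ 478.51 -116.48  168.07] [-0. -0. -0. -0.  0. -0.] [ 3.48  2.52 -5.37] 27.120861872709686 2.625199185237489
yaw 0.1458765941328046 tilt [-1. -0. -0.]
```

View pics/wrist11.png

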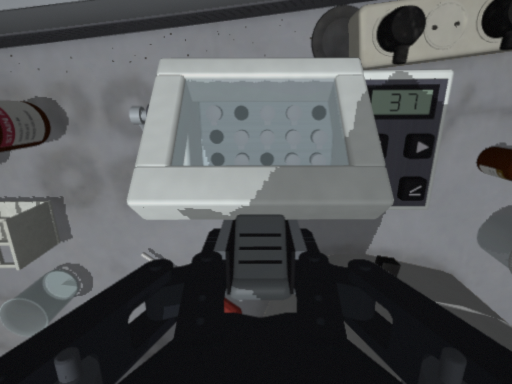

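View pics/side11z.png

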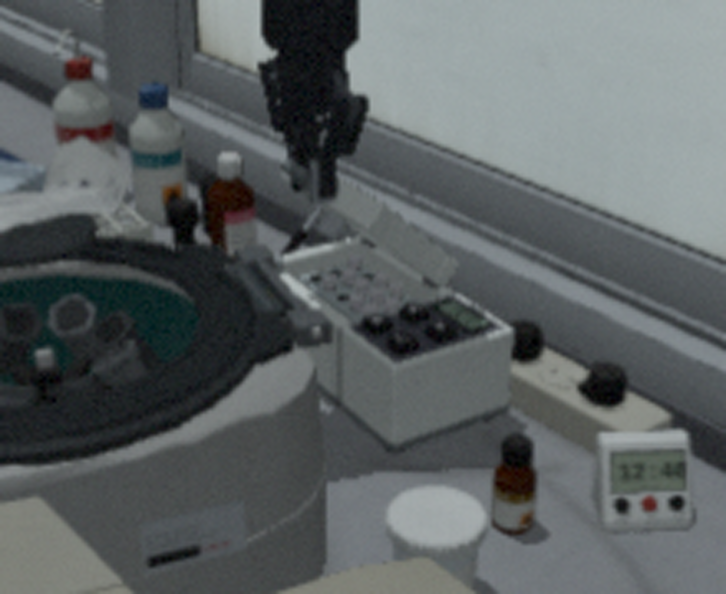

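```bash
cat > ang.py <<'E'
from h import *
import pickle
from scipy.optimize import brentq
yaw=0.146; ex=np.array([np.cos(yaw),np.sin(yaw),0])
hs=np.array([460.79,-117.73,0])@ex+108.0   # hinge along ex, from the closed view
def theta(p,uv,hs=hs):
    def f(t):
        z=93+108*np.sin(t)+20*np.cos(t)
        return onz(p,[uv],z)[0]@ex-(hs-108*np.cos(t)+20*np.sin(t))
    t=np.linspace(-.1,1.2,60);v=[f(a) for a in t]
    return [round(brentq(f,t[i],t[i+1]),3) for i in range(59) if v[i]*v[i+1]<0]
E
python3 - <<'E'
from ang import *
for k,c in [(7,(263,172)),(10,None),(11,None)]:
    im=cv2.imread(f"pics/wrist{k}.png"); g=im.max(2).astype(int)
    print(k,g[160:230:1,175]); 
E
```

```text
7 [229 229 230 229 230 230 229 230 230 229 229 228 223 202 149 137 136 138
 138 138 139 138 139 139 138 139 140 138 139 138 138 139 139 139 139 139
 140 141 141 142 141 141 141 139 140 140 141 141 141 142 143 143 142 142
 142 141 141 142 142 142 141 140 138 138 137 137 136 136 137 136]
10 [140 140 138 127 124 141 161 179 188 189 189 189 189 189 190 190 191 191
 192 192 192 191 193 194 194 195 196 196 196 197 198 198 198 198 198 199
 198 199 199 199 199 199 199 199 200 200 202 202 203 187 164 147 144 144
 138 131 130 129 130 130 130 129 130 132 131 132 131 131 131 131]
11 [122 122 121 122 121 116 125 154 176 177 177 176 176 176 176 176 176 177
 178 179 179 179 179 181 181 183 183 183 184 185 185 186 186 186 186 186
 186 187 187 193 202 211 218 220 211 196 183 181 182 182 180 180 180 179
 179 179 178 177 176 165 138 133 134 133 135 134 135 135 137 137]
```

```bash
python3 - <<'E'
import cv2
im=cv2.imread("pics/wrist11.png")[140:240,120:400];cv2.imwrite("pics/w11z.png",cv2.resize(im,None,fx=2.8,fy=2.8,interpolation=cv2.INTER_CUBIC))
E
```

```text
(no output)
```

View pics/w11z.png

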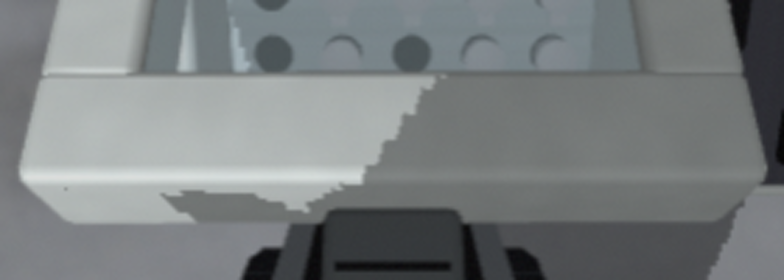

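```bash
python3 - <<'E'
from ang import *
W=lambda k:pickle.load(open(f"p{k}.pkl","rb"))["wrist"]
for k,v in [(7,173),(10,210.5),(11,203.5)]:
    p=W(k); print(k,theta(p,(262,v)),theta(p,(262,v),hs+3),theta(p,(262,v-1.5)))
# bottom front edge at 11
p=W(11)
def f(t,h):
    z=93+108*np.sin(t)-6*np.cos(t); return onz(p,[(262,219.5)],z)[0]@ex-(h-108*np.cos(t)-6*np.sin(t))
for h in (hs,hs+3): 
    t=np.linspace(0,1.2,500); v=np.array([f(a,h) for a in t]); print(t[:-1][v[:-1]*v[1:]<0])
E
```

```text
7 [] [] [-0.07, 0.181]
10 [0.004, 0.389] [] [-0.04, 0.423]
11 [0.716] [0.665] [0.73]
[0.24 0.69]
[0.43 0.51]
```

```bash
python3 - <<'E'
from ang import *
W=lambda k:pickle.load(open(f"p{k}.pkl","rb"))["wrist"]
def zw(p,a,b,w): return brentq(lambda z:np.linalg.norm(np.subtract(*onz(p,[a,b],z)))-w,90,260)
for k,a,b in [(7,(170,172.5),(357.5,172.5)),(11,(127.1,203),(393.6,203.5)),(10,(120.5,210),(399.5,210))]:
  for w in (136,138):
    p=W(k); z=zw(p,a,b,w); m=onz(p,[a,b],z).mean(0)
    # angle from height of the front top edge
    t=brentq(lambda t:93+108*np.sin(t)+20*np.cos(t)-z,-.3,1.3); print(k,w,z,m,t,"s rel hinge",m@ex-hs, -108*np.cos(t)+20*np.sin(t))
E
```

```text
7 136 130.88166624189168 [ 465.16 -117.93  130.88] 0.1690131496000788 s rel hinge -103.70380668453998 -103.09694157800183
7 138 128.04467506516036 [ 464.48 -118.07  128.04] 0.14162977564562446 s rel hinge -104.4036506182548 -104.09548861299095
11 136 181.12726251524333 [ 500.96 -111.63  181.13] 0.7481137065740774 s rel hinge -67.37045135065932 -65.55597304266743
11 138 179.19185722202158 [ 500.25 -111.74  179.19] 0.7191505206112271 s rel hinge -68.08394363790353 -68.08056806915744
10 136 159.77257011144513 [ 479.44 -114.63  159.77] 0.4703380578168662 s rel hinge -89.10014561158283 -87.20908141192719
10 138 157.93659504953618 [ 478.72 -114.73  157.94] 0.44945098303724873 s rel hinge -89.82818709888483 -88.58464101283333
```

The estimates disagree: arm motion gives about 0.78, lid width in the picture 0.72 to 0.75. To be clearly past balance I'll go up a little more, still holding, and check again.

>>> carry_out([
  [[-3,0,-3,0],[-6,0,-6.5,0],[-7,0,-7.5,0],[-7,0,-7.5,0],[-7,0,-7.5,0]],
])

```text
time_s: 11.2
position: [485.8, -115.4, 175.1]
tool_rot: [2.146, 0.158, -2.146]
wrist_force: [2.5, 4.2, -6.3]
grip_width: 27.2
```

```bash
python3 - <<'E'
from st import *
import pickle
st()
P={}
for n in ["wrist","side","scene"]:
    P[n]=camera_params(n); im=camera(n)[:,:,::-1].copy(); cv2.imwrite(f"pics/{n}12.png",im)
pickle.dump(P,open("p12.pkl","wb"))
im=cv2.imread("pics/side12.png")[140:240,230:340]; a=cv2.resize(im,None,fx=7,fy=6,interpolation=cv2.INTER_CUBIC); cv2.imwrite("pics/side12z.png",cv2.resize(im,None,fx=5.5,fy=5.5,interpolation=cv2.INTER_CUBIC))
im=cv2.imread("pics/scene12.png")[140:240,220:330]; cv2.imwrite("pics/scene12z.png",cv2.resize(im,None,fx=5.5,fy=5.5,interpolation=cv2.INTER_CUBIC))
im=cv2.imread("pics/wrist12.png")[140:240,120:400];cv2.imwrite("pics/w12z.png",cv2.resize(im,None,fx=2.8,fy=2.8,interpolation=cv2.INTER_CUBIC))
E
```

```text
11.2 [ 485.78 -115.39  175.06] [ 0. -0. -0. -0.  0. -0.] [ 2.53  4.21 -6.26] 27.17261642874853 2.632470594487693
yaw 0.14606592358458886 tilt [-1. -0. -0.]
```

View pics/side12z.png

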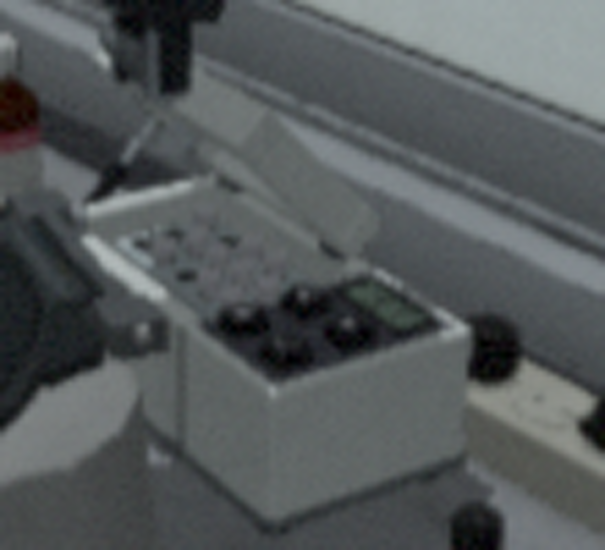

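View pics/scene12z.png

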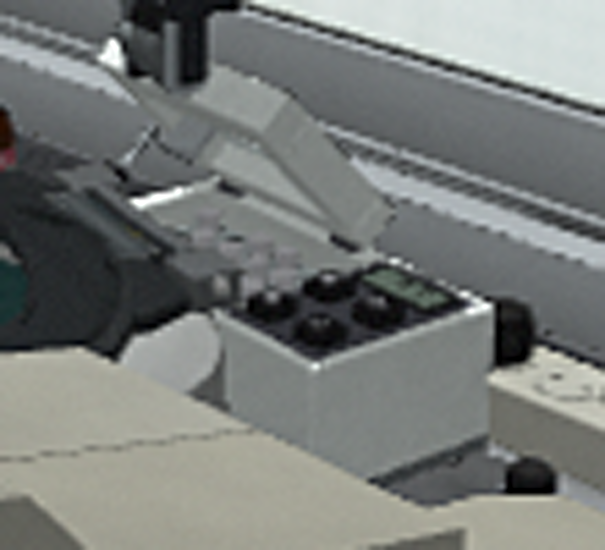

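View pics/w12z.png

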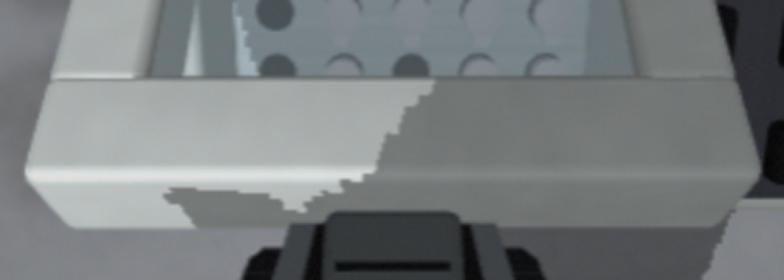

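```bash
python3 - <<'E'
from ang import *
P=pickle.load(open("p12.pkl","rb"))
ey=np.array([-ex[1],ex[0],0])
c=np.mean([np.array([471.67,-184.73,0])@ey,np.array([575.89,-169.95,0])@ey,np.array([474.5,-186.4,0])@ey]); print("flank ey",c)
def onp(p,uv):
    o,D=ray(p,uv); X=o+D*((c-o@ey)/(D@ey))[:,None]; return np.c_[X@ex-hs,X[:,2]-93]
sc=[(220+x/5.5,140+y/5.5) for x,y in [(288,95),(390,213),(363,246),(258,140)]]
A=onp(P["scene"],sc); print(A); d=A[0]-A[1]; print("top edge angle",np.arctan2(d[1],-d[0]),np.linalg.norm(d)); d=A[3]-A[2]; print("bottom edge",np.arctan2(d[1],-d[0])); 
print("corner polar", np.arctan2(A[0,1],-A[0,0])-np.arctan2(20,108), np.hypot(*A[0]),np.hypot(108,20))
sd=[(230+x/5.5,140+y/5.5) for x,y in [(272,115),(378,210)]]
A=onp(P["side"],sd); print(A);d=A[0]-A[1]; print(np.arctan2(d[1],-d[0]))
W=P["wrist"]
def zw(p,a,b,w): return brentq(lambda z:np.linalg.norm(np.subtract(*onz(p,[a,b],z)))-w,90,260)
for w in (136,138):
    a,b=(120+25/2.8,140+173/2.8),(120+760/2.8,140+178/2.8); z=zw(W,a,b,w); t=brentq(lambda t:93+108*np.sin(t)+20*np.cos(t)-z,-.3,1.3); print(w,z,t)
E
```

```text
flank ey -252.2518435359697
[[-57.49  88.95]
 [ 10.84  11.74]
 [ -6.68  -1.94]
 [-75.44  70.13]]
top edge angle 0.846357595161399 103.09812734445985
bottom edge 0.8089212085160312
corner polar 0.813927725205713 105.90629052340184 109.83624174196785
[[-53.95  84.49]
 [ 11.15  18.76]]
0.790198438992045
136 186.00843403537255 0.8268139844547238
138 184.04287125299737 0.794021249135219
```

Images now give 0.79 to 0.85 rad and arm motion 0.87, so the lid is clearly past 0.70 and still held. Lowering to about 0.64, slowly.

>>> carry_out([
  [[2,0,2,0],[4.5,0,4.5,0],[9,0,8.5,0],[13.5,0,12.5,0],[16.5,0,15,0],[18,0,16,0],[18,0,16,0],[18,0,16,0],[18,0,16,0]],
])

```text
time_s: 12.25
position: [469.9, -117.8, 159.0]
tool_rot: [2.147, 0.157, -2.145]
wrist_force: [-1.7, 6.0, 2.9]
grip_width: 27.2
```

```bash
python3 - <<'E'
from st import *
import pickle
st()
P={}
for n in ["wrist","side","scene"]:
    P[n]=camera_params(n); im=camera(n)[:,:,::-1].copy(); cv2.imwrite(f"pics/{n}13.png",im)
pickle.dump(P,open("p13.pkl","wb"))
im=cv2.imread("pics/scene13.png")[140:240,220:330]; cv2.imwrite("pics/scene13z.png",cv2.resize(im,None,fx=5.5,fy=5.5,interpolation=cv2.INTER_CUBIC))
im=cv2.imread("pics/side13.png")[140:240,230:340]; cv2.imwrite("pics/side13z.png",cv2.resize(im,None,fx=5.5,fy=5.5,interpolation=cv2.INTER_CUBIC))
im=cv2.imread("pics/wrist13.png")[140:300,120:400];cv2.imwrite("pics/w13z.png",cv2.resize(im,None,fx=2.8,fy=2.8,interpolation=cv2.INTER_CUBIC))
E
```

```text
12.25 [ 469.95 -117.8   159.  ] [ 0.  0.  0. -0.  0.  0.] [-1.73  5.95  2.94] 27.211407522402386 2.616184918962577
yaw 0.1459220388143122 tilt [-1. -0. -0.]
```

View pics/scene13z.png

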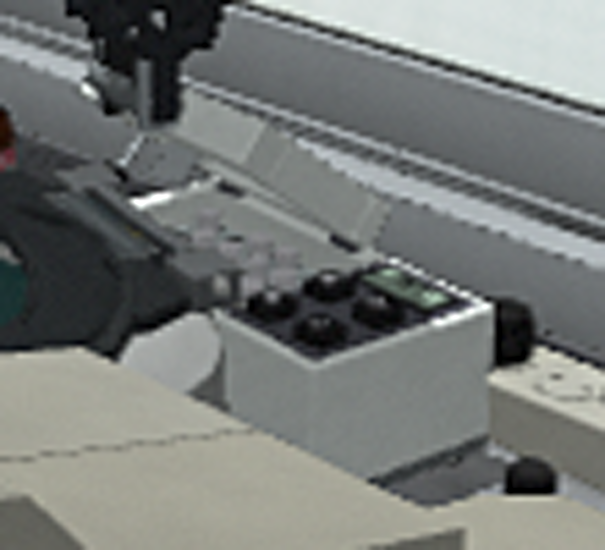

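View pics/w13z.png

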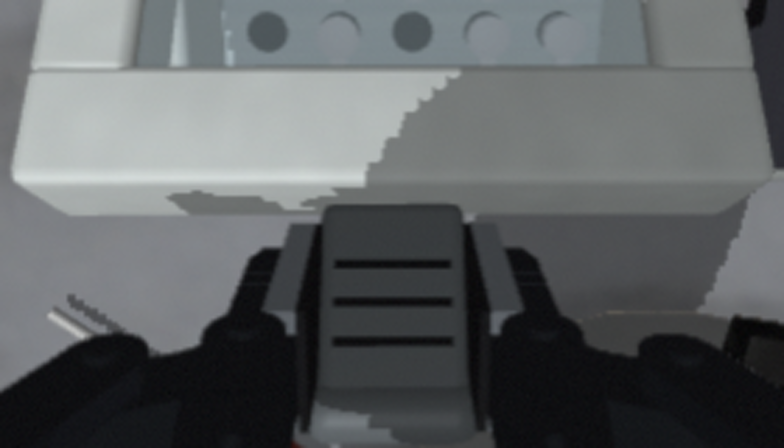

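View pics/side13z.png

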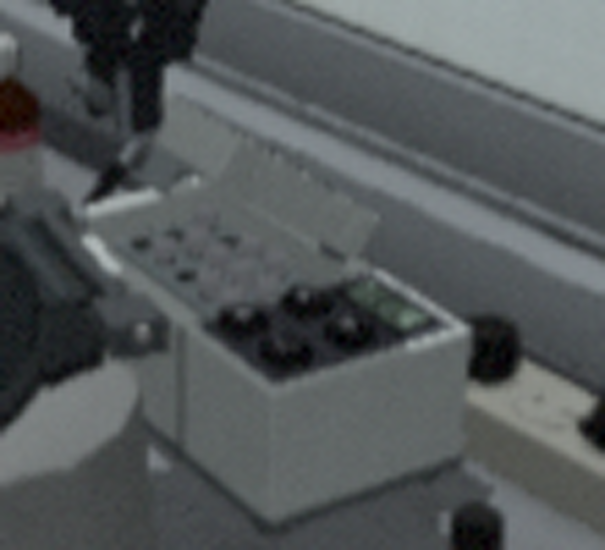

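```bash
python3 - <<'E'
from ang import *
P=pickle.load(open("p13.pkl","rb"))
ey=np.array([-ex[1],ex[0],0]); c=-252.25
def onp(p,uv):
    o,D=ray(p,uv); X=o+D*((c-o@ey)/(D@ey))[:,None]; return np.c_[X@ex-hs,X[:,2]-93]
A=onp(P["scene"],[(220+x/5.5,140+y/5.5) for x,y in [(270,127),(388,210)]]); d=A[0]-A[1]
print(A,"edge",np.arctan2(d[1],-d[0]),"polar",np.arctan2(A[0,1],-A[0,0])-np.arctan2(20,108),np.hypot(*A[0]))
A=onp(P["side"],[(230+x/5.5,140+y/5.5) for x,y in [(240,140),(378,212)]]); d=A[0]-A[1]
print(A,"edge",np.arctan2(d[1],-d[0]),"polar",np.arctan2(A[0,1],-A[0,0])-np.arctan2(20,108))
W=P["wrist"]
def zw(p,a,b,w): return brentq(lambda z:np.linalg.norm(np.subtract(*onz(p,[a,b],z)))-w,90,260)
for w in (136,138):
    a,b=(120+12/2.8,140+178/2.8),(120+773/2.8,140+180/2.8); z=zw(W,a,b,w); t=brentq(lambda t:93+108*np.sin(t)+20*np.cos(t)-z,-.3,1.3); print(w,z,t)
E
```

```text
[[-68.22  75.11]
 [  9.4   13.73]] edge 0.6691433978369983 polar 0.6503341336655192 101.46872101663222
[[-71.84  75.81]
 [ 11.21  17.64]] edge 0.6109512789645242 polar 0.6291065480719651
136 174.66349386061088 0.655181558358642
138 172.76648061172972 0.6297125206167271
```

All five image estimates fall between 0.61 and 0.67, mean ≈0.64, and arm motion gives ≈0.65. A small nudge down centres it in the "few degrees below" band; then hold to check it is steady.

>>> carry_out([
  [[0.7,0,0.5,0],[1.5,0,1,0],[1.5,0,1,0],[1.5,0,1,0],[1.5,0,1,0],[1.5,0,1,0],[1.5,0,1,0],[1.5,0,1,0],[1.5,0,1,0]],
])

```text
time_s: 13.3
position: [468.7, -117.9, 157.5]
tool_rot: [2.146, 0.157, -2.145]
wrist_force: [-3.4, 5.1, 5.1]
grip_width: 27.6
```

```bash
python3 - <<'E'
from st import *
import pickle
st()
P={}
for n in ["wrist","scene"]:
    P[n]=camera_params(n); cv2.imwrite(f"pics/{n}14.png",camera(n)[:,:,::-1])
pickle.dump(P,open("p14.pkl","wb")); st()
E
```

```text
13.3 [ 468.72 -117.94  157.49] [ 0. -0. -0. -0. -0.  0.] [-3.43  5.07  5.05] 27.61461928267216 2.6152934848031193
yaw 0.14573865560090823 tilt [-1. -0. -0.]
13.4 [ 468.72 -117.96  157.48] [-0. -0.  0.  0. -0.  0.] [-4.47  4.69  5.68] 26.979728600369782 2.6152632570470566
yaw 0.14574962493125104 tilt [-1. -0. -0.]
```

View pics/wrist14.png

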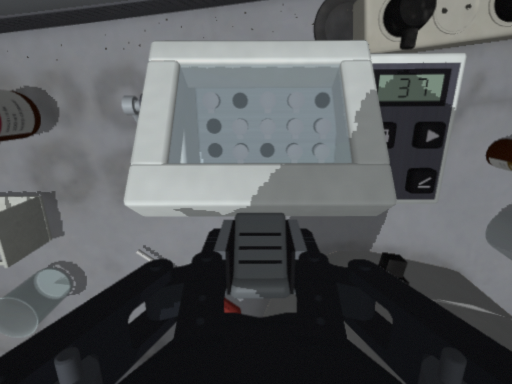

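View pics/scene14.png

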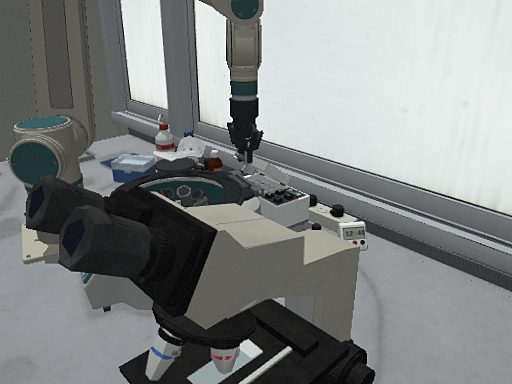

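The wrist view shows the tab between the pads at (262,250) and the lid edge level at row ≈205. The arm is still and nothing else appears to have moved. Handing in.

```bash
python3 - <<'E'
from cell import *
print(r.finish_job())
E
```

```text
the job is handed in; nothing more can be done
None
```

The job is handed in. The three keys were pressed in order, and the lid is held at about 0.63 rad (36°), roughly 4° below its balance point. It took about 13.4 s of the 51 s allowed.

- **Keys:** I pressed padlock, square and open-lid in that order, each down to z ≈ 89 mm, which is the 5 mm stop, with 6 to 14 N. Each was let up before the next, and the triangle key was never touched. The lid popped up after the third press.
- **Lid:** I gripped the tab at 35 N (27 mm measured, 28 mm expected) and raised the lid along its arc to about 0.8 rad, keeping hold of it. I then brought it back down.
- **Final position:** At the last angle check the images gave 0.61 to 0.67 rad and the arm's motion about 0.65. I then lowered it by about 0.015 rad. I did not measure the angle again after that.
- **Last checks:** The arm was still, the tab was between the pads, and wrist forces were under 7 N. The bystanders still visible in the last pictures looked unmoved.
- **Disagreement:** On the way up, the arm's motion read 0.03 to 0.06 rad higher than the pictures. At the first stop they gave 0.78 against 0.72 to 0.75, so I raised the lid further. At the top the readings were 0.79 to 0.85 from the pictures and 0.87 from the arm, all clearly past 0.70.

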